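# Finish the pumice layer on the drying plinth and hold the blower dial on full

## Robot

A 6-joint arm with a two-finger parallel gripper is mounted at the origin on the work surface. World frame = base frame: x ahead of the robot, y to its left, z up, the work surface at z = 0. Lengths are in mm, angles in rad, forces in N, time in s.
With the tool pointing down it reaches from about 300 to 775 mm from the base axis. Payload 14.6 kg.
Tool frame: the origin (TCP) lies at the very end of the fingers, on their centre line; the grasp point (between the pads) lies 19 mm behind it; z points along the fingers, y is the line along which they close (so a half turn about z gives the same grasp; the last joint's range is limited). The gripper opens to 94 mm and grips with 3 to 60 N. Pads are 16 mm wide; open, the fingers measure 119 mm over their backs; the gripper's body (75 mm by 177 mm) begins 78 mm behind the grasp point.
Start: joints at [-1.303, 0.3, 1.521, -0, 1.321, -0.067], TCP at [180.712, -519.454, 205.446] pointing down, gripper open.
Joint ranges: [-3.03, 3.03], [-0.79, 2.21], [0.23, 2.52], [-1.04, 4.18], [0, 3.07], [-2.55, 2.55]. Speed limits (rad/s): [2.22, 2.22, 2.57, 3.14, 3.14, 3.14].

## Interface

Orientations are given as [roll, pitch, yaw] about the fixed x, y, z axes, in that order (R = Rz(yaw) Ry(pitch) Rx(roll)).
In Python, from cell import manip gives the robot as it stands.
- The arm moves only by the tool servo_tool, never from a script. Its argument "motion" is a list that holds one entry, the list of rows, each a list of 7 numbers: the shift along the world's x, y, z as a fraction of full scale, then the turn, a rotation vector about the world's x, y, z as a fraction of full scale, then the closure, from 0 (fully open) to 1 (shut). In form: [[[x, y, z, rx, ry, rz, gripper], ...]]. A call has 1 to 10 rows; each row is the pose to reach, as a shift and turn from the pose commanded when the call began, turning the shorter way round; what a row does not reach only later rows make up. Full scale, the value 1, is 0.5 m for a shift and pi rad for a turn. A row lasts 1/10 s, in which the tool goes at most 50 mm and 8.59 degrees, less where a joint would pass 70% of its speed; a pose out of reach is approached as far as the arm can. A call with a number of a shift or a turn outside -1 to 1 is refused whole. A call with a gripper value outside its range is refused whole. The fingers move at their own pace and stop on an object; "newtons" is the grip in N (left out, the last holds). Time passes only in rows, so rows that repeat a pose let the fingers close. It gives the time, the measured TCP pose, the force, the opening and the grip force at its end, in the units of the state.
- manip.read_state(): the state, without advancing time (a new reading comes with each control period).
- manip.camera(name): name is "scene" or "top"; returns a dict with "frame" (480x640x3 uint8, red, green, blue), "range_z" (480x640 float32, mm along the optical axis (not along the pixel's ray), 0 where there is no reading), "vfov" (degrees; the focal length in pixels is half the picture's height over the tangent of half this angle, whatever the lens; pixels are square), "cx", "cy" (the principal point, pixels), "cam_to_world" (4x4, takes a point from camera to world coordinates). Camera axes: x right, y down, z forward; pixel columns grow to the right and rows downward; lengths in mm; the calibration is good to about 2 mm. A picture is of the moment at which its call begins.
- manip.sign_off(): hands the job in; it is judged then, once.
The state is a dict: "clock": time; "joints": joint angles; "qd": joint speeds; "effort": joint torques, N m; "eef_pos": TCP position; "eef_rot": TCP orientation; "wrist_force": force on the tool from outside, world axes, zero at the start; "moment": the same for the moment, N m; "finger_gap": finger opening in mm; "finger_force": force on a finger pad.
Only numpy, scipy, OpenCV 4.12 (cv2) and the standard library are available. Lean on these libraries where they do the work, as an engineer would, in place of code of your own. Each camera call takes 0.05 s, during which the arm holds its last target. There are 200 camera calls.

## Task

Two of the four pumice blocks already lie on the drying plinth: set the other two from the counter flat and squarely into the two empty outlines, so that the four make a neat pinwheel round the open grille, and let go of them. Then press the blower's spring-return dial down with the fingers, past its first two clicks to the third, and keep it there: the program finishes while still holding the dial down at the third click. Leave everything else on the counter where it stands.

Things in the scene. Friction and masses are not known exactly. Their poses are not given: they have to be found in the camera images.
- plinth: white drying plinth, a fixed slab 170 x 170 x 30 mm with a round black fan grille in the middle of its top. Origin at the centre of its underside, z up, x and y square to its sides. On its top four rectangles are outlined in a pinwheel around the grille; blocks in them lie 8 mm apart
- place_a (a point): printed outline on the plinth, 86 x 46 mm, at its centre on the plinth's top; its axes are the plinth's. The block there lies along the plinth's x. At plinth (-26, -46, 30) mm. Taken by laid_a at the start
- place_b (a point): printed outline on the plinth, 86 x 46 mm, at its centre on the plinth's top; its axes are the plinth's. The block there lies along the plinth's y. At plinth (46, -26, 30) mm. Empty at the start
- place_c (a point): printed outline on the plinth, 86 x 46 mm, at its centre on the plinth's top; its axes are the plinth's. The block there lies along the plinth's x. At plinth (26, 46, 30) mm. Taken by laid_c at the start
- place_d (a point): printed outline on the plinth, 86 x 46 mm, at its centre on the plinth's top; its axes are the plinth's. The block there lies along the plinth's y. At plinth (-46, 26, 30) mm. Empty at the start
- block_1: grey pumice block 84 x 44 x 26 mm (x, y, z) with a wooden grip rib along the middle of its top, 60 long (x) x 18 wide (y) x 24 mm tall, so 50 mm tall in all; about 0.14 kg. Origin at the centre of its underside, z up; the two ends are alike. Loose on the counter at the start
- block_2: grey pumice block 84 x 44 x 26 mm (x, y, z) with a wooden grip rib along the middle of its top, 60 long (x) x 18 wide (y) x 24 mm tall, so 50 mm tall in all; about 0.14 kg. Origin at the centre of its underside, z up; the two ends are alike. Loose on the counter at the start, the same as block_1
- laid_a: grey pumice block 84 x 44 x 26 mm (x, y, z) with a wooden grip rib along the middle of its top, 60 long (x) x 18 wide (y) x 24 mm tall, so 50 mm tall in all; about 0.14 kg. Origin at the centre of its underside, z up; the two ends are alike. Already lying on place_a
- laid_c: grey pumice block 84 x 44 x 26 mm (x, y, z) with a wooden grip rib along the middle of its top, 60 long (x) x 18 wide (y) x 24 mm tall, so 50 mm tall in all; about 0.14 kg. Origin at the centre of its underside, z up; the two ends are alike. Already lying on place_c
- blower: white fixed blower unit, 90 x 80 x 82 mm (x, y, z), slots in its top, the dial on its +y side. Origin at the centre of its underside, z up
- dial_axis (a point): centre of the grey dial (52 mm across, 14 mm thick), on its level axis, which runs along the blower's y: at blower (-20, 58, 60) mm. Does not move
- dial (a joint): angle the dial has been pressed down, rad: 0 at rest (its arm points along the blower's -x and 0.42 rad above level), first click at 0.25, second at 0.50, third at 0.75, dead stop at 0.81. A return spring always drives it back to 0 from any click when let go; pressed at the paddle it takes 2 to 7 N, rising before each click and easing into it, about 5 N at the third
- paddle_top (a point): centre of the upper face of the flat grey paddle (30 long x 32 wide x 12 mm thick) at the end of the dial's arm (12 mm wide), 85 mm out from the dial's axis and 6 mm above the arm's middle line. The paddle stands clear in front of the blower and is pushed down from above. The point moves with the dial: about 100 mm above the counter at rest, about 38 mm at the third click
- cream_jar: low glass jar, 42 mm across, 34 mm tall; a bystander, origin at the centre of its underside
- tumbler: white ceramic tumbler, 68 mm across, 85 mm tall; a bystander, origin at the centre of its underside
- soap_carton: cardboard carton 80 x 52 x 34 mm; a bystander, origin at the centre of its underside
- shampoo: orange bottle, 62 mm across, 190 mm tall; a bystander, origin at the centre of its underside
- lotion: white bottle, 54 mm across, 95 mm tall; a bystander, origin at the centre of its underside
- paper_roll: upright roll of paper, 104 mm across, 98 mm tall; a bystander, origin at the centre of its underside
- round_mirror: round hand mirror in dark wood, 104 mm across, with a handle, 207 mm long in all, 12 mm thick, lying flat; a bystander, origin at the centre of its underside (of the round part)
Things that resemble listed ones, but are neither listed nor needed, are in the scene too. What is shaped like the block_2 but blue or green is not meant. Leave any black look-alike of the blower alone.

How it is judged (in metres and radians):
On the way, in this order (a step that is already met when the one before it is completed fails the run):
1. all four blocks lie flat in the four outlines, let go, with the dial not yet pressed (x of laid_a in the frame of plinth between -0.034 and -0.018 m and y of laid_a in the frame of plinth between -0.054 and -0.038 m and z of laid_a in the frame of plinth between 0.026 and 0.034 m and angle between the x axis of each of laid_a, laid_c and the x axis of plinth, either way round below 0.17 rad and angle between each of laid_a, laid_c's own z axis and vertical below 0.08 rad and linear speed of each of laid_a, laid_c below 0.02 m/s and contact force between the fingers and laid_a below 0.3 N and x of laid_c in the frame of plinth between 0.018 and 0.034 m and y of laid_c in the frame of plinth between 0.038 and 0.054 m and z of laid_c in the frame of plinth between 0.026 and 0.034 m and contact force between the fingers and laid_c below 0.3 N and (((x of block_1 in the frame of plinth between 0.038 and 0.054 m and y of block_1 in the frame of plinth between -0.034 and -0.018 m and z of block_1 in the frame of plinth between 0.026 and 0.034 m and angle between the x axis of block_1 and the y axis of plinth, either way round below 0.17 rad and angle between block_1's own z axis and vertical below 0.08 rad and linear speed of block_1 below 0.02 m/s and contact force between the fingers and block_1 below 0.3 N) and (x of block_2 in the frame of plinth between -0.054 and -0.038 m and y of block_2 in the frame of plinth between 0.018 and 0.034 m and z of block_2 in the frame of plinth between 0.026 and 0.034 m and angle between the x axis of block_2 and the y axis of plinth, either way round below 0.17 rad and angle between block_2's own z axis and vertical below 0.08 rad and linear speed of block_2 below 0.02 m/s and contact force between the fingers and block_2 below 0.3 N)) or ((x of block_2 in the frame of plinth between 0.038 and 0.054 m and y of block_2 in the frame of plinth between -0.034 and -0.018 m and z of block_2 in the frame of plinth between 0.026 and 0.034 m and angle between the x axis of block_2 and the y axis of plinth, either way round below 0.17 rad and angle between block_2's own z axis and vertical below 0.08 rad and linear speed of block_2 below 0.02 m/s and contact force between the fingers and block_2 below 0.3 N) and (x of block_1 in the frame of plinth between -0.054 and -0.038 m and y of block_1 in the frame of plinth between 0.018 and 0.034 m and z of block_1 in the frame of plinth between 0.026 and 0.034 m and angle between the x axis of block_1 and the y axis of plinth, either way round below 0.17 rad and angle between block_1's own z axis and vertical below 0.08 rad and linear speed of block_1 below 0.02 m/s and contact force between the fingers and block_1 below 0.3 N))) and value of joint dial below 0.15 rad), for 0.3 s.
2. the fingers hold the dial at its third click (value of joint dial above 0.68 rad and contact force between the fingers and dial above 1.5 N), for 0.3 s.
At the end, for the whole second after the job is handed in: One block in each outline, let go and at rest: within 8 mm of its centre along each plinth axis, 4 mm in height, 0.17 rad in turn, 0.08 rad in tilt. The dial is beyond 0.68 rad (third click), the fingers pressing it with over 1.5 N (all of step 2 and x of laid_a in the frame of plinth between -0.034 and -0.018 m and y of laid_a in the frame of plinth between -0.054 and -0.038 m and z of laid_a in the frame of plinth between 0.026 and 0.034 m and angle between the x axis of each of laid_a, laid_c and the x axis of plinth, either way round below 0.17 rad and angle between each of laid_a, laid_c's own z axis and vertical below 0.08 rad and linear speed of each of laid_a, laid_c below 0.02 m/s and contact force between the fingers and laid_a below 0.3 N and x of laid_c in the frame of plinth between 0.018 and 0.034 m and y of laid_c in the frame of plinth between 0.038 and 0.054 m and z of laid_c in the frame of plinth between 0.026 and 0.034 m and contact force between the fingers and laid_c below 0.3 N and (((x of block_1 in the frame of plinth between 0.038 and 0.054 m and y of block_1 in the frame of plinth between -0.034 and -0.018 m and z of block_1 in the frame of plinth between 0.026 and 0.034 m and angle between the x axis of block_1 and the y axis of plinth, either way round below 0.17 rad and angle between block_1's own z axis and vertical below 0.08 rad and linear speed of block_1 below 0.02 m/s and contact force between the fingers and block_1 below 0.3 N) and (x of block_2 in the frame of plinth between -0.054 and -0.038 m and y of block_2 in the frame of plinth between 0.018 and 0.034 m and z of block_2 in the frame of plinth between 0.026 and 0.034 m and angle between the x axis of block_2 and the y axis of plinth, either way round below 0.17 rad and angle between block_2's own z axis and vertical below 0.08 rad and linear speed of block_2 below 0.02 m/s and contact force between the fingers and block_2 below 0.3 N)) or ((x of block_2 in the frame of plinth between 0.038 and 0.054 m and y of block_2 in the frame of plinth between -0.034 and -0.018 m and z of block_2 in the frame of plinth between 0.026 and 0.034 m and angle between the x axis of block_2 and the y axis of plinth, either way round below 0.17 rad and angle between block_2's own z axis and vertical below 0.08 rad and linear speed of block_2 below 0.02 m/s and contact force between the fingers and block_2 below 0.3 N) and (x of block_1 in the frame of plinth between -0.054 and -0.038 m and y of block_1 in the frame of plinth between 0.018 and 0.034 m and z of block_1 in the frame of plinth between 0.026 and 0.034 m and angle between the x axis of block_1 and the y axis of plinth, either way round below 0.17 rad and angle between block_1's own z axis and vertical below 0.08 rad and linear speed of block_1 below 0.02 m/s and contact force between the fingers and block_1 below 0.3 N)))); the arm keeps its last pose, push and grip.
It fails at once if a bystander is moved by more than 20 mm (distance of any of cream_jar, tumbler, soap_carton, shampoo, lotion, paper_roll, round_mirror from where it was at the start of the episode above 0.02 m).
It also fails if it takes over 61 s, if anything falls off the work surface, if the arm or the gripper's body presses on something with over 40 N, if the wrist force passes 120 N, or if a joint passes its speed limit or range.

## Working session

There is one attempt and no reset: what is moved stays moved. The work goes in short steps, Python scripts to look and compute and a tool call to move; the robot and the scene stay as the last step left them, time stands still between calls to the robot, and variables do not carry over. Pictures are saved under pics/ and viewed, at most 10 in all, crops included, and the job is handed in when it is done.

Besides the shell and the picture viewer there is one more tool, called after "Emit:" as name(argument=value, ...) on one line, values as JSON. servo_tool: Moves the arm, as the interface text tells. Its arguments: {"type":"object","properties":{"motion":{"type":"array"},"newtons":{"type":"number"}},"required":["motion"]}

```bash
mkdir -p pics; cat > h.py <<'E'
from cell import manip
import numpy as np, cv2
def cam(n):
    c=manip.camera(n); c['f']=240/np.tan(np.radians(c['vfov'])/2); return c
def cloud(c):
    v,u=np.mgrid[0:480,0:640]; z=c['range_z'].astype(float)
    P=np.stack([(u-c['cx'])/c['f']*z,(v-c['cy'])/c['f']*z,z],-1)
    T=np.array(c['cam_to_world']); W=P@T[:3,:3].T+T[:3,3]; W[z<=0]=np.nan; return W
def save(im,n): cv2.imwrite('pics/'+n,im[:,:,::-1])
E
python3 - <<'E'
from h import *
import pickle
for n in('scene','top'):
    c=cam(n); save(c['frame'],n+'0.png'); pickle.dump(c,open(n+'0.pkl','wb')); print(n,c['vfov'],c['cx'],c['cy'],np.round(c['cam_to_world'],3).tolist())
s=manip.read_state(); print(s)
E
```

```text
scene 42.87590460914809 317.78314103677224 246.7999500359572 [[0.823, 0.438, -0.362, 1059.443], [0.568, -0.634, 0.525, -683.191], [0.0, -0.638, -0.77, 1114.676], [0.0, 0.0, 0.0, 1.0]]
top 42.6853874418359 322.12090627127753 238.71112527609804 [[-0.003, -0.993, 0.122, 387.557], [-1.0, 0.001, -0.01, -6.129], [0.01, -0.122, -0.992, 1654.825], [0.0, 0.0, 0.0, 1.0]]
{'clock': 0.1, 'joints': array([-1.30260260e+00,  3.00395767e-01,  1.52149882e+00,  8.67715073e-06,
        1.32069569e+00, -6.66123155e-02]), 'qd': array([ 0.00094784, -0.00116909, -0.00076181, -0.0013318 ,  0.00046658,
       -0.0023358 ]), 'effort': array([ 8.89048224e-04, -5.32644868e+01, -3.53287804e+01,  7.09376461e-02,
        2.35220493e-02, -9.63606044e-05]), 'eef_pos': array([ 180.65524837, -519.24473052,  204.96245004]), 'eef_rot': array([-3.14059781e+00, -7.47909065e-05,  3.34803854e-01]), 'wrist_force': array([-0.43784272,  0.14602253, -0.49063525]), 'moment': array([ 0.04112118, -0.04094356, -0.01221321]), 'finger_force': 0.0, 'finger_gap': 93.58053395728074}
```

View pics/top0.png

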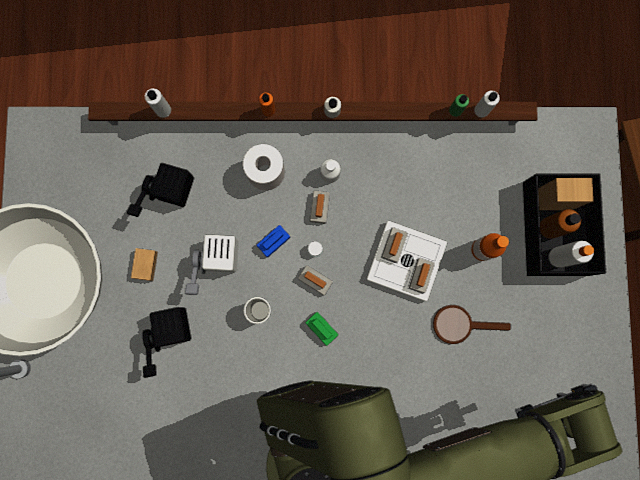

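View pics/scene0.png

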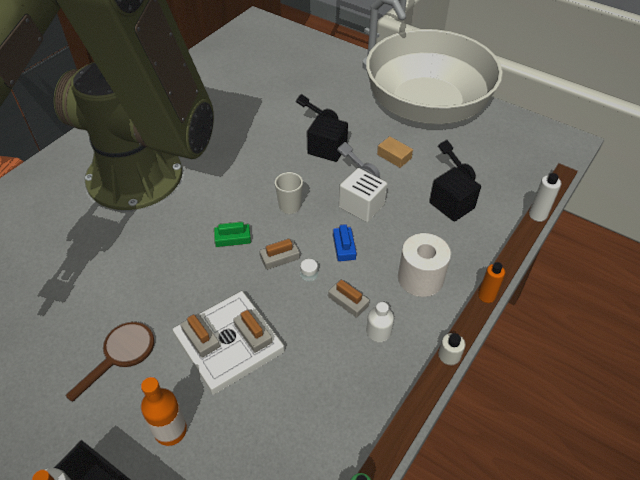

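The top view shows everything that could be confused:
- Wood-ribbed grey blocks lie at (319,207) and (315,280). These are the loose ones I want. Two more, at (395,244) and (423,275), are already laid on the plinth.
- The blue block at (273,241) and the green one at (321,328) are decoys.
- The white blower is at (218,252), with its paddle near (193,288). The black blowers at (172,185) and (168,327) are decoys.

Next I'll measure these and check my choice in one crop.

```bash
cat > meas.py <<'E'
from h import *
def rect(pts):
    r=cv2.minAreaRect(pts.astype(np.float32)); b=cv2.boxPoints(r)
    e=[b[1]-b[0],b[2]-b[1]]; L=[np.linalg.norm(x) for x in e]; k=int(np.argmax(L))
    a=np.degrees(np.arctan2(e[k][1],e[k][0]))%180
    return np.round(r[0],1),np.round(sorted(L),1),round(a,1)
def blobs(mask,mn=25):
    n,l,s,c=cv2.connectedComponentsWithStats(mask.astype(np.uint8))
    return [(l==i,np.round(c[i]),s[i,4]) for i in range(1,n) if s[i,4]>=mn]
def colours(c):
    return cv2.cvtColor(c['frame'],cv2.COLOR_RGB2HSV)
def ribs(c,W,zlo=42,zhi=60):
    h=colours(c); m=(h[...,0]<20)&(h[...,1]>90)&(W[...,2]>zlo)&(W[...,2]<zhi)
    for b,ce,a in blobs(m):
        p=W[b]; print('rib px',ce,'n',a,'z',np.round(np.median(p[:,2]),1),'mean',np.round(p[:,:2].mean(0),1),rect(p[:,:2]))
E
python3 - <<'E'
from meas import *
import pickle
for n in('top','scene'):
    c=pickle.load(open(n+'0.pkl','rb')); W=cloud(c); print(n); h=colours(c)
    ribs(c,W)
    white=(h[...,1]<40)&(h[...,2]>100)
    for nm,lo,hi in(('plinth',25,35),('blower',77,87)):
        for b,ce,a in blobs(white&(W[...,2]>lo)&(W[...,2]<hi),150):
            p=W[b]; print(nm,ce,a,np.round(np.median(p[:,2]),1),rect(p[:,:2]))
    # heights around dial/paddle region
    if n=='top':
        r=W[235:300:5,180:240:4]; print(np.round(r[...,2]).astype(int))
c=pickle.load(open('top0.pkl','rb'))
a=c['frame'][180:310,170:460]; save(cv2.resize(a,None,fx=2.7,fy=2.7,interpolation=cv2.INTER_CUBIC),'crop0.png')
E
```

```text
top
rib px [545. 197.] n 71 z 50.6 mean [ 695.  -617.3] (array([ 697. , -616.7]), array([19. , 63.5], dtype=float32), np.float32(16.8))
rib px [320. 205.] n 139 z 49.4 mean [676.1 -16.2] (array([675.9, -16.2]), array([16.9, 59.5], dtype=float32), np.float32(172.9))
rib px [547. 228.] n 49 z 50.9 mean [ 612.6 -617. ] (array([ 614.7, -620.5]), array([20.2, 54. ], dtype=float32), np.float32(17.6))
rib px [315. 279.] n 146 z 49.9 mean [478.7  -3.5] (array([478.6,  -3.5]), array([17. , 58.2], dtype=float32), np.float32(57.8))
plinth [406. 260.] 2254 30.2 (array([ 530.1, -248.6]), array([170.3, 170.6], dtype=float32), np.float32(159.8))
plinth [ 45. 277.] 1174 30.1 (array([480. , 705.4]), array([241.2, 272.5], dtype=float32), np.float32(3.6))
blower [219. 253.] 775 82.1 (array([547.7, 245.2]), array([81.6, 90.3], dtype=float32), np.float32(176.7))
[[                  -4                   -2                   12
                     0                    0                   -8
                     4                   79                   72
                    79                   74        
[... 4480 characters left out ...]
308. 266.] 151 32.7 (array([563.2,  -2.9]), array([36. , 37.1], dtype=float32), np.float32(125.2))
plinth [227. 342.] 3817 30.0 (array([ 532.4, -247.3]), array([170.8, 173. ], dtype=float32), np.float32(159.7))
blower [446.  52.] 404 81.8 (array([469.2, 842.1]), array([119.8, 316.5], dtype=float32), np.float32(5.1))
blower [434. 114.] 160 81.5 (array([567.3, 581.4]), array([ 36. , 195.7], dtype=float32), np.float32(31.4))
blower [363. 184.] 778 81.9 (array([551.3, 246.2]), array([88.1, 90.4], dtype=float32), np.float32(175.5))
blower [288. 182.] 183 82.4 (array([401.6, 144.6]), array([67.4, 69. ], dtype=float32), np.float32(155.8))<stdin>:12: RuntimeWarning: invalid value encountered in cast
```

View pics/crop0.png

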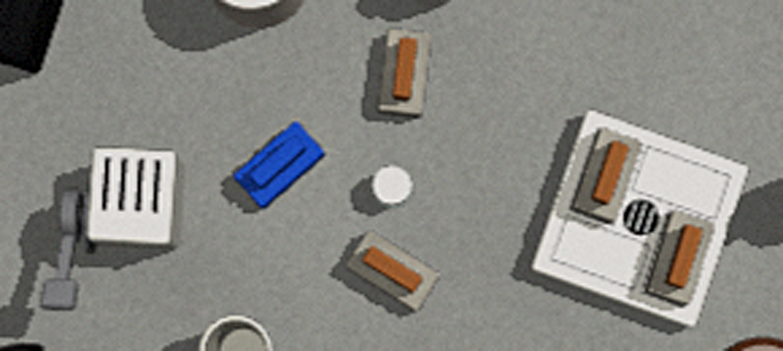

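The crop confirms the choice. The wood-ribbed grey blocks are at crop (405,72) and (392,270). The empty outlines are at (685,180) upper right and (600,255) lower left. The white blower has its dial on its left side and the paddle at (60,293). Now I'll move above the nearer block, with the fingers half open.

Emit:
servo_tool(motion=[[[0.5, 0.86, -0.02, 0, 0, 0.212, 0.5], [0.5, 0.86, -0.02, 0, 0, 0.212, 0.5], [0.5, 0.86, -0.02, 0, 0, 0.212, 0.5], [0.5, 0.86, -0.02, 0, 0, 0.212, 0.5], [0.5, 0.86, -0.02, 0, 0, 0.212, 0.5], [0.5, 0.86, -0.02, 0, 0, 0.212, 0.5], [0.5, 0.86, -0.02, 0, 0, 0.212, 0.5], [0.5, 0.86, -0.02, 0, 0, 0.212, 0.5], [0.5, 0.86, -0.02, 0, 0, 0.212, 0.5], [0.5, 0.86, -0.02, 0, 0, 0.212, 0.5]]], newtons=25)

```text
clock: 1.1
eef_pos: [431.3, -87.3, 195.5]
eef_rot: [3.141, -0.0, 1.001]
wrist_force: [0.8, -0.8, -0.3]
finger_gap: 47.1
finger_force: 0.0
```

```bash
python3 - <<'E'
from meas import *
import pickle
for n in('top','scene'):
    c=pickle.load(open(n+'0.pkl','rb')); W=cloud(c); print(n)
    ribs(c,W,72,92)
    h=colours(c)
    m=(W[...,2]>88)&(W[...,2]<112)&(np.hypot(W[...,0]-456,W[...,1]-309)<40)
    for b,ce,a in blobs(m,10): print('paddle',ce,a,np.round(np.nanmean(W[b],0),1),rect(W[b][:,:2]))
E
```

```text
top
rib px [270. 113.] n 32 z 83.7 mean [916.  115.3] (array([918.5, 114.2]), array([15. , 34.2], dtype=float32), np.float32(115.4))
rib px [553. 198.] n 98 z 81.3 mean [ 688.1 -626.8] (array([ 685.3, -629.2]), array([43.1, 83.3], dtype=float32), np.float32(43.2))
rib px [552. 227.] n 62 z 80.0 mean [ 610.6 -618.2] (array([ 612.7, -621. ]), array([22.7, 56.5], dtype=float32), np.float32(18.9))
rib px [396. 243.] n 148 z 79.9 mean [ 569.4 -213. ] (array([ 569.2, -212.9]), array([17.3, 58.9], dtype=float32), np.float32(159.0))
rib px [423. 274.] n 155 z 80.3 mean [ 488.7 -282.3] (array([ 488.6, -282.3]), array([17.7, 59.1], dtype=float32), np.float32(162.3))
paddle [192. 288.] 170 [455.3 306.4  99.6] (array([459.4, 307.5]), array([31.5, 41.1], dtype=float32), np.float32(0.6))
scene
rib px [486. 296.] n 106 z 82.1 mean [932.8 107.4] (array([931.6, 110.2]), array([19. , 35.6], dtype=float32), np.float32(3.1))
rib px [251. 322.] n 248 z 79.2 mean [ 573.3 -214. ] (array([ 572.9, -213. ]), array([19.1, 60.1], dtype=float32), np.float32(158.8))
rib px [197. 327.] n 239 z 79.3 mean [ 492.8 -283.2] (array([ 490.3, -281.5]), array([19.5, 61.1], dtype=float32), np.float32(161.1))
paddle [345. 150.] 156 [460.1 305.9  97.9] (array([464.4, 306.7]), array([34.7, 45.9], dtype=float32), np.float32(177.9))
```

Emit:
servo_tool(motion=[[[0.098, 0.167, 0, 0, 0, 0, 0.5], [0.098, 0.167, -0.08, 0, 0, 0, 0.5], [0.098, 0.167, -0.17, 0, 0, 0, 0.5], [0.098, 0.167, -0.26, 0, 0, 0, 0.5], [0.098, 0.167, -0.31, 0, 0, 0, 0.5], [0.098, 0.167, -0.331, 0, 0, 0, 0.5], [0.098, 0.167, -0.331, 0, 0, 0, 0.5]]])

```text
clock: 1.8
eef_pos: [479.3, -6.0, 29.3]
eef_rot: [-3.14, 0.001, 1.001]
wrist_force: [0.0, 0.5, 0.7]
finger_gap: 46.5
finger_force: 0.0
```

```bash
python3 - <<'E'
from h import *
c=cam('scene'); save(cv2.resize(c['frame'][190:290,210:350],(784,560),interpolation=cv2.INTER_CUBIC),'g1.png'); print(manip.read_state()['eef_pos'],manip.read_state()['wrist_force'])
E
```

```text
[480.0292459   -6.07025571  30.51461541] [ 0.39862632 -0.06937955  0.66726292]
```

View pics/g1.png

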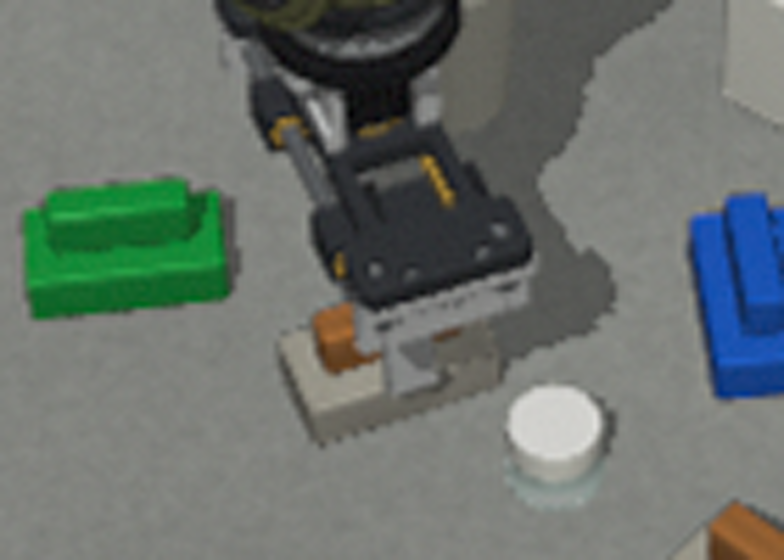

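The fingers straddle the rib of the grey block, at crop (400,350), and clear the jar. Now I close.

Emit:
servo_tool(motion=[[[0, 0, 0, 0, 0, 0, 1], [0, 0, 0, 0, 0, 0, 1], [0, 0, 0, 0, 0, 0, 1], [0, 0, 0, 0, 0, 0, 1], [0, 0, 0.02, 0, 0, 0, 1], [0, 0, 0.1, 0, 0, 0, 1], [0, 0, 0.2, 0, 0, 0, 1], [0, 0, 0.25, 0, 0, 0, 1], [0, 0, 0.25, 0, 0, 0, 1]]], newtons=30)

```text
clock: 2.75
eef_pos: [481.2, -6.1, 159.1]
eef_rot: [3.136, -0.003, 1.001]
wrist_force: [-0.6, 0.4, -2.6]
finger_gap: 17.8
finger_force: 30.0
```

Emit:
servo_tool(motion=[[[0.033, -0.408, 0, 0, 0, 0.069, 1], [0.033, -0.408, 0, 0, 0, 0.069, 1], [0.033, -0.408, 0, 0, 0, 0.069, 1], [0.033, -0.408, 0, 0, 0, 0.069, 1], [0.033, -0.408, 0, 0, 0, 0.069, 1], [0.033, -0.408, 0, 0, 0, 0.069, 1], [0.033, -0.408, -0.1, 0, 0, 0.069, 1], [0.033, -0.408, -0.16, 0, 0, 0.069, 1], [0.033, -0.408, -0.16, 0, 0, 0.069, 1], [0.033, -0.408, -0.16, 0, 0, 0.069, 1]]])

```text
clock: 3.75
eef_pos: [496.5, -208.9, 75.7]
eef_rot: [-3.141, -0.0, 1.219]
wrist_force: [-0.1, -0.4, -1.5]
finger_gap: 17.4
finger_force: 30.0
```

```bash
python3 - <<'E'
from h import *
c=cam('scene'); save(cv2.resize(c['frame'][270:400,150:310],(784,637)[:2],interpolation=cv2.INTER_CUBIC)[:600],'p1.png'); s=manip.read_state(); print(s['eef_pos'],s['eef_rot'],s['wrist_force'])
E
```

```text
[ 497.02182685 -209.33433313   76.56905269] [3.13988003e+00 1.10509601e-04 1.21870137e+00] [ 0.57364073  0.51654313 -1.01960643]
```

View pics/p1.png

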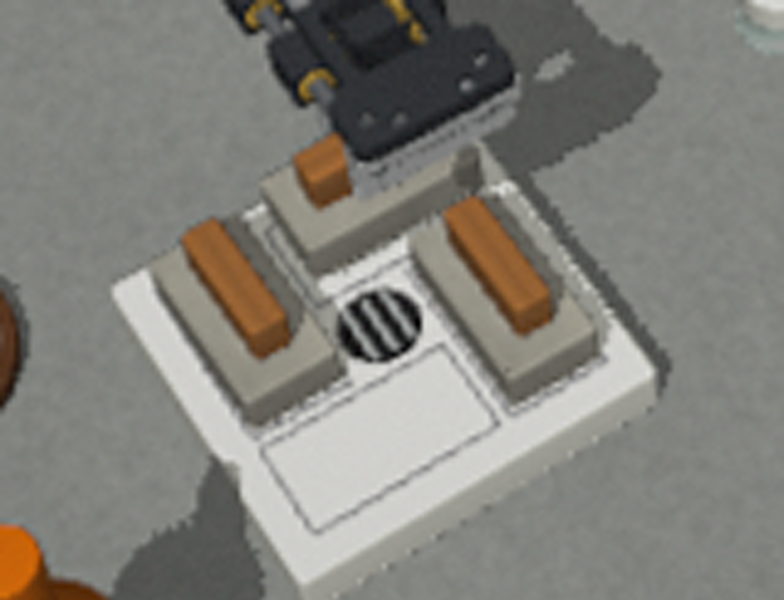

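The block hovers squarely over the lower-left outline at crop (350,210), parallel to it and clear of both laid blocks. I'll lower it, release and rise.

Emit:
servo_tool(motion=[[[0, 0, -0.015, 0, 0, 0, 1], [0, 0, -0.027, 0, 0, 0, 1], [0, 0, -0.031, 0, 0, 0, 1], [0, 0, -0.031, 0, 0, 0, 1], [0, 0, -0.031, 0, 0, 0, 0.55], [0, 0, -0.031, 0, 0, 0, 0.55], [0, 0, -0.031, 0, 0, 0, 0.55], [0, 0, 0.05, 0, 0, 0, 0.55], [0, 0, 0.15, 0, 0, 0, 0.55], [0, 0, 0.2, 0, 0, 0, 0.55]]])

```text
clock: 4.8
eef_pos: [497.0, -210.4, 178.8]
eef_rot: [3.137, 0.0, 1.218]
wrist_force: [-0.8, -0.1, 0.3]
finger_gap: 42.1
finger_force: 0.0
```

Emit:
servo_tool(motion=[[[0.363, 0.387, 0, 0, 0, -0.432, 0.5], [0.363, 0.387, 0, 0, 0, -0.432, 0.5], [0.363, 0.387, 0, 0, 0, -0.432, 0.5], [0.363, 0.387, 0, 0, 0, -0.432, 0.5], [0.363, 0.387, 0, 0, 0, -0.432, 0.5], [0.363, 0.387, 0, 0, 0, -0.432, 0.5], [0.363, 0.387, 0, 0, 0, -0.432, 0.5], [0.363, 0.387, 0, 0, 0, -0.432, 0.5], [0.363, 0.387, 0, 0, 0, -0.432, 0.5], [0.363, 0.387, 0, 0, 0, -0.432, 0.5]]])

```text
clock: 5.8
eef_pos: [677.7, -16.5, 174.6]
eef_rot: [3.142, 0.0, -0.143]
wrist_force: [-0.5, 0.3, -0.5]
finger_gap: 47.2
finger_force: 0.0
```

```bash
python3 - <<'E'
from meas import *
s=manip.read_state(); print(s['eef_pos'],s['eef_rot'])
for n in('top','scene'):
    c=cam(n); W=cloud(c); print(n); ribs(c,W,42,58); 
    if n=='scene' or 1: 
        m=W.copy(); ribs(c,W,70,90)
E
```

```text
[677.70336582 -16.46614166 174.63668245] [ 3.14153480e+00  3.76946909e-04 -1.42954042e-01]
top
rib px [544. 196.] n 51 z 49.0 mean [ 699.2 -615.7] (array([ 699.3, -615.8]), array([ 7.1, 60.6], dtype=float32), np.float32(4.2))
rib px [547. 228.] n 55 z 51.3 mean [ 612.1 -617.5] (array([ 615.1, -620.2]), array([19.3, 54.1], dtype=float32), np.float32(15.1))
rib px [269. 113.] n 38 z 76.0 mean [917.  117.4] (array([917.3, 116.8]), array([19.8, 37.8], dtype=float32), np.float32(108.3))
rib px [553. 198.] n 96 z 79.7 mean [ 688.9 -625.3] (array([ 685.7, -627.9]), array([42., 81.], dtype=float32), np.float32(42.8))
rib px [552. 227.] n 68 z 80.4 mean [ 612.  -618.6] (array([ 614.8, -622.2]), array([26.5, 58.4], dtype=float32), np.float32(15.5))
rib px [396. 243.] n 157 z 80.0 mean [ 569.5 -212.8] (array([ 569.8, -213.1]), array([17.2, 60.2], dtype=float32), np.float32(159.6))
rib px [423. 274.] n 160 z 80.4 mean [ 488.4 -281.9] (array([ 488.6, -282.5]), array([17.8, 58.6], dtype=float32), np.float32(161.7))
rib px [394. 272.] n 161 z 79.4 mean [ 496.  -207.6] (array([ 496. , -207.9]), array([17.8, 59.2], dtype=float32), np.float32(71.1))
scene
rib px [349. 290.] n 231 z 49.1 mean [680.3 -17.6] (array([678.9, -15.9]), array([21.4, 59. ], dtype=float32), np.float32(172.6))
rib px [486. 297.] n 103 z 79.8 mean [933.2 107.6] (array([935.7, 114.4]), array([25. , 44.4], dtype=float32), np.float32(33.1))
rib px [224. 303.] n 258 z 79.2 mean [ 500.3 -209.2] (array([ 498.5, -208.2]), array([20., 60.], dtype=float32), np.float32(68.3))
rib px [251. 322.] n 261 z 79.3 mean [ 573.8 -214.4] (array([ 571.7, -212.5]), array([19.5, 59.4], dtype=float32), np.float32(158.5))
rib px [197. 327.] n 252 z 79.5 mean [ 493.5 -283.7] (array([ 490.5, -281.8]), array([18.2, 61. ], dtype=float32), np.float32(161.2))
```

The first block lies within 1 mm of its place. Now I'll grasp the second.

Emit:
servo_tool(motion=[[[0, 0, -0.09, 0, 0, 0, 0.5], [0, 0, -0.18, 0, 0, 0, 0.5], [0, 0, -0.26, 0, 0, 0, 0.5], [0, 0, -0.29, 0, 0, 0, 0.5], [0, 0, -0.29, 0, 0, 0, 0.5], [0, 0, -0.29, 0, 0, 0, 1], [0, 0, -0.29, 0, 0, 0, 1], [0, 0, -0.29, 0, 0, 0, 1], [0, 0, -0.29, 0, 0, 0, 1], [0, 0, -0.29, 0, 0, 0, 1]]])

```text
clock: 6.9
eef_pos: [678.2, -16.5, 31.0]
eef_rot: [-3.142, -0.001, -0.139]
wrist_force: [-0.6, 1.2, 6.0]
finger_gap: 18.2
finger_force: 30.0
```

Emit:
servo_tool(motion=[[[0, 0, 0.02, 0, 0, 0, 1], [0, 0, 0.11, 0, 0, 0, 1], [0, 0, 0.2, 0, 0, 0, 1], [0, 0, 0.25, 0, 0, 0.048, 1], [-0.02, -0.05, 0.25, 0, 0, 0.096, 1], [-0.05, -0.12, 0.25, 0, 0, 0.143, 1], [-0.09, -0.2, 0.25, 0, 0, 0.19, 1], [-0.12, -0.28, 0.25, 0, 0, 0.238, 1], [-0.16, -0.36, 0.25, 0, 0, 0.286, 1], [-0.19, -0.44, 0.25, 0, 0, 0.333, 1]]])

```text
clock: 7.9
eef_pos: [581.5, -237.9, 155.6]
eef_rot: [3.141, 0.0, 0.913]
wrist_force: [0.5, -0.6, -0.8]
finger_gap: 17.7
finger_force: 30.0
```

Emit:
servo_tool(motion=[[[-0.02, -0.08, 0, 0, 0, 0.047, 1], [-0.035, -0.104, 0, 0, 0, 0.094, 1], [-0.035, -0.104, 0, 0, 0, 0.099, 1], [-0.035, -0.104, -0.08, 0, 0, 0.099, 1], [-0.035, -0.104, -0.16, 0, 0, 0.099, 1], [-0.035, -0.104, -0.16, 0, 0, 0.099, 1], [-0.035, -0.104, -0.16, 0, 0, 0.099, 1]]])

```text
clock: 8.6
eef_pos: [565.8, -287.8, 76.0]
eef_rot: [-3.142, -0.0, 1.216]
wrist_force: [0.3, 0.4, -1.2]
finger_gap: 17.5
finger_force: 30.0
```

```bash
python3 - <<'E'
from h import *
c=cam('scene'); save(cv2.resize(c['frame'][270:400,150:310],(738,600),interpolation=cv2.INTER_CUBIC),'p2.png'); s=manip.read_state(); print(s['eef_pos'],s['eef_rot'],s['wrist_force'])
E
```

```text
[ 566.35448741 -288.29691364   77.24673107] [3.13922567e+00 3.39601859e-04 1.21684271e+00] [ 0.06140025  0.20980331 -0.66836021]
```

View pics/p2.png

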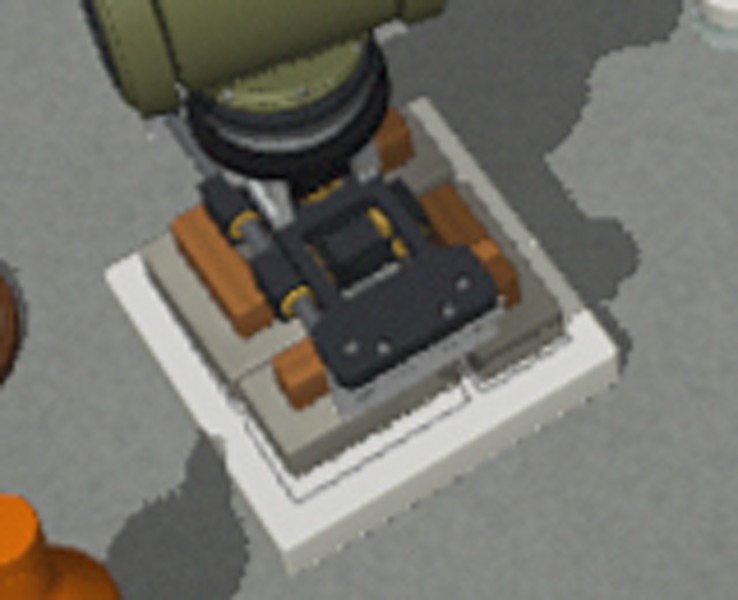

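The second block hovers about 16 mm above its outline at crop (360,400), square to it. I'll lower it, release and rise.

Emit:
servo_tool(motion=[[[0, 0, -0.015, 0, 0, 0, 1], [0, 0, -0.027, 0, 0, 0, 1], [0, 0, -0.031, 0, 0, 0, 1], [0, 0, -0.031, 0, 0, 0, 1], [0, 0, -0.031, 0, 0, 0, 0.55], [0, 0, -0.031, 0, 0, 0, 0.55], [0, 0, -0.031, 0, 0, 0, 0.55], [0, 0, 0.05, 0, 0, 0, 0.55], [0, 0, 0.15, 0, 0, 0, 0.7], [0, 0, 0.2, 0, 0, 0, 1]]])

```text
clock: 9.65
eef_pos: [566.0, -288.9, 179.3]
eef_rot: [3.137, 0.001, 1.217]
wrist_force: [-0.4, -0.8, -0.0]
finger_gap: 29.4
finger_force: 0.0
```

Emit:
servo_tool(motion=[[[0, 0.3, 0, 0, 0, 0, 1], [0, 0.5, 0, 0, 0, 0, 1], [0, 0.5, 0, 0, 0, 0, 1], [0, 0.5, 0, 0, 0, 0, 1], [0, 0.5, 0, 0, 0, 0, 1], [0, 0.5, 0, 0, 0, 0, 1]]])

```text
clock: 10.25
eef_pos: [565.1, -33.5, 175.2]
eef_rot: [-3.142, -0.001, 1.223]
wrist_force: [0.4, -0.0, -0.3]
finger_gap: 0.3
finger_force: 0.0
```

```bash
python3 - <<'E'
from meas import *
s=manip.read_state(); print(s['eef_pos'],s['eef_rot'],s['finger_gap'])
for n in('top','scene'):
    c=cam(n); W=cloud(c); print(n); W[W[...,1]<-400]=np.nan; W[W[...,0]>700]=np.nan; ribs(c,W,70,90)
E
```

```text
[565.06140334 -33.49063839 175.16345456] [-3.14158139e+00 -7.20075443e-04  1.22267177e+00] 0.3473581116624473
top
rib px [396. 243.] n 153 z 80.0 mean [ 569.6 -212.8] (array([ 569.9, -213.1]), array([17.8, 60.4], dtype=float32), np.float32(160.7))
rib px [425. 245.] n 155 z 79.0 mean [ 564.3 -288.3] (array([ 564.5, -288.5]), array([19.1, 58.8], dtype=float32), np.float32(68.1))
rib px [423. 274.] n 158 z 79.7 mean [ 488.5 -282. ] (array([ 488.7, -282.6]), array([17.5, 58.8], dtype=float32), np.float32(161.2))
rib px [394. 272.] n 159 z 80.3 mean [ 496.  -207.9] (array([ 496.4, -208. ]), array([17.9, 58.8], dtype=float32), np.float32(69.6))
scene
rib px [224. 303.] n 249 z 78.9 mean [ 500.1 -209.1] (array([ 499.6, -208. ]), array([20.3, 59.8], dtype=float32), np.float32(67.7))
rib px [251. 322.] n 252 z 79.4 mean [ 573.4 -214.1] (array([ 572. , -212.6]), array([18.8, 59.4], dtype=float32), np.float32(160.5))
rib px [197. 327.] n 254 z 79.3 mean [ 493.2 -283.5] (array([ 491.7, -281.9]), array([18.9, 59.6], dtype=float32), np.float32(159.9))
rib px [224. 348.] n 293 z 79.1 mean [ 568.  -289.6] (array([ 567. , -288.9]), array([19.9, 59.5], dtype=float32), np.float32(71.5))
```

All four blocks lie within about 1 mm of their places. Now I go to the paddle with the fingers closed.

Emit:
servo_tool(motion=[[[-0.226, 0.693, 0, 0, 0, 0, 1], [-0.226, 0.693, 0, 0, 0, 0, 1], [-0.226, 0.693, 0, 0, 0, 0, 1], [-0.226, 0.693, 0, 0, 0, 0, 1], [-0.226, 0.693, 0, 0, 0, 0, 1], [-0.226, 0.693, 0, 0, 0, 0, 1], [-0.226, 0.693, 0, 0, 0, 0, 1], [-0.226, 0.693, -0.08, 0, 0, 0, 1], [-0.226, 0.693, -0.08, 0, 0, 0, 1], [-0.226, 0.693, -0.08, 0, 0, 0, 1]]])

```text
clock: 11.35
eef_pos: [452.9, 306.8, 135.1]
eef_rot: [-3.141, 0.001, 1.216]
wrist_force: [-0.5, -0.5, 0.7]
finger_gap: 0.6
finger_force: 0.0
```

```bash
python3 - <<'E'
from h import *
c=cam('scene'); save(cv2.resize(c['frame'][100:220,290:450],(800,600),interpolation=cv2.INTER_CUBIC),'d1.png'); s=manip.read_state(); print(s['eef_pos'],s['eef_rot'],s['wrist_force'])
E
```

```text
[453.45481518 306.75462933 136.02992968] [ 3.14103375e+00 -3.37663314e-04  1.21579649e+00] [ 0.63487621 -0.05905348  0.43121656]
```

View pics/d1.png

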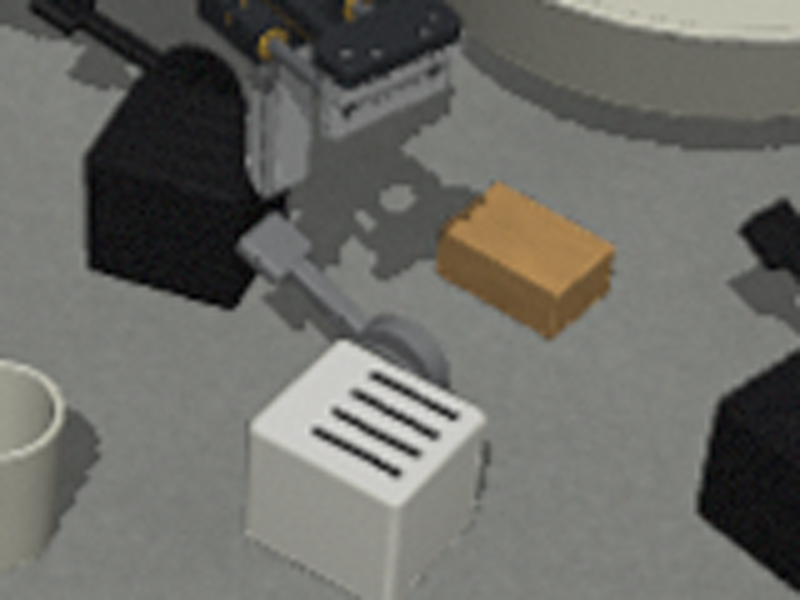

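The closed fingertips at crop (275,190) are right above the paddle at (275,245). I press down slowly.

Emit:
servo_tool(motion=[[[0, 0, -0.05, 0, 0, 0, 1], [0, 0, -0.08, 0, 0, 0, 1], [0, 0, -0.105, 0, 0, 0, 1], [0, 0, -0.13, 0, 0, 0, 1], [0, 0, -0.155, 0, 0, 0, 1], [0, 0, -0.175, 0, 0, 0, 1], [0, 0, -0.188, 0, 0, 0, 1], [0, 0, -0.195, 0, 0, 0, 1], [0, 0, -0.195, 0, 0, 0, 1], [0, 0, -0.195, 0, 0, 0, 1]]])

```text
clock: 12.4
eef_pos: [453.2, 308.0, 38.3]
eef_rot: [3.14, -0.001, 1.217]
wrist_force: [0.5, 0.0, 7.4]
finger_gap: 0.6
finger_force: 3.4
```

```bash
python3 - <<'E'
from h import *
c=cam('scene'); save(cv2.resize(c['frame'][100:220,290:450],(800,600),interpolation=cv2.INTER_CUBIC),'d2.png'); s=manip.read_state(); print(s['eef_pos'],s['eef_rot'],s['wrist_force'])
E
```

```text
[453.19638208 307.96704821  38.34327697] [ 3.14023638e+00 -1.40258948e-03  1.21701532e+00] [-0.58543771 -0.91725002  6.97551714]
```

View pics/d2.png

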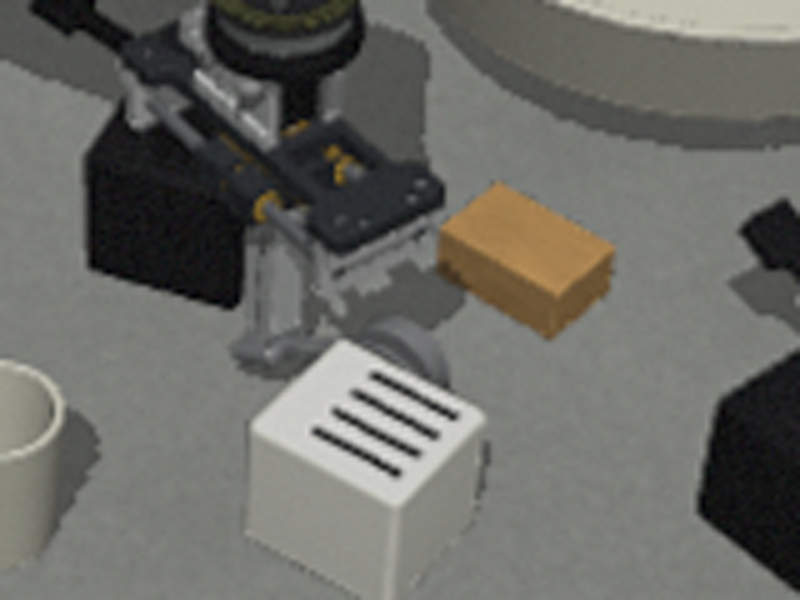

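The fingers hold the paddle down, now at crop (255,350). The force is 7 N, so I'll check the dial angle from depth.

```bash
python3 - <<'E'
from h import *
A=[];B=[]
x=np.array([.998,-.058]); y=np.array([.058,.998])
for n in('scene','top')*2:
    c=cam(n); W=cloud(c); q=W[...,:2]-[549.3,245.9]; bx=q@x; by=q@y; h=cv2.cvtColor(c['frame'],cv2.COLOR_RGB2HSV)
    m=(by>38)&(by<78)&(bx>-118)&(bx<-45)&(W[...,2]>15)&(W[...,2]<75)
    v,u=np.nonzero(m)
    bins=np.arange(-118,-44,6)
    print(n,[(int(b),int(np.nanmedian(W[...,2][m&(bx>=b)&(bx<b+6)])),int((m&(bx>=b)&(bx<b+6)).sum())) for b in bins if (m&(bx>=b)&(bx<b+6)).sum()>2])
for a in(.70,.75,.81):
    p=.42-a; print(a,[(s,round(-20-s*np.cos(p)+6*np.sin(p)),round(60+s*np.sin(p)+6*np.cos(p))) for s in(40,55,70,85,100)])
s=manip.read_state(); print(s['eef_pos'],s['wrist_force'],s['clock'])
E
```

```text
scene [(-118, 29, 6), (-112, 48, 24), (-106, 40, 32), (-100, 38, 21), (-94, 50, 49), (-88, 52, 53), (-82, 39, 6), (-76, 46, 11), (-70, 47, 10)]
top [(-52, 55, 5)]
scene [(-118, 40, 6), (-112, 39, 20), (-106, 40, 36), (-100, 44, 23), (-94, 46, 47), (-88, 54, 46), (-82, 42, 11), (-76, 44, 8), (-70, 46, 10), (-64, 50, 3)]
top [(-52, 54, 5)]
0.7 [(40, -60, 55), (55, -75, 51), (70, -89, 46), (85, -103, 42), (100, -118, 38)]
0.75 [(40, -60, 53), (55, -74, 48), (70, -88, 43), (85, -102, 38), (100, -117, 33)]
0.81 [(40, -59, 50), (55, -73, 45), (70, -87, 39), (85, -101, 33), (100, -115, 28)]
[453.22092273 307.98175647  38.4208945 ] [ 0.17465731 -1.87274177  6.81891121] 12.65
```

Emit:
servo_tool(motion=[[[0, 0, -0.002, 0, 0, 0, 1], [0, 0, -0.003, 0, 0, 0, 1], [0, 0, -0.003, 0, 0, 0, 1], [0, 0, -0.003, 0, 0, 0, 1], [0, 0, -0.003, 0, 0, 0, 1]]])

```text
clock: 13.15
eef_pos: [453.5, 308.0, 37.1]
eef_rot: [3.14, -0.002, 1.217]
wrist_force: [1.2, -1.3, 8.1]
finger_gap: 0.2
finger_force: 3.5
```

```bash
python3 -c "
from cell import manip
print(manip.sign_off())"
```

```text
the job is handed in; nothing more can be done
None
```

The job is handed in: both blocks measured within about 1 mm of their outlines and were let go, and the fingers are holding the dial down with about 8 N, at or past the third click (about 0.75–0.8 rad, inferred from fingertip height); the verdict wasn't shown.

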